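# Complete the dosing cup stack and wedge the cup tray up off its rests

### The job

Nest the loose steel dosing cup into the matching cup that stands on the hinged tray, and let go of it. Then, with the black wedge flat on the cart top, push its thin end in under the middle of the tray's front lip until the lip just lifts clear of its rests, by about half a centimetre, and finish still gripping the wedge there so that I can tighten the leg screw. Leave everything else where it is and do not touch the tray with the gripper at the end.

Things in the scene. Friction and masses are not known exactly. Their poses are not given: they have to be found in the camera images.
- stand: Fixed stand of the hinged tray, yawed up to 0.2 rad. Origin on the cart top under the tray's centre; +x points from the front lip (robot side) to the hinge at the back, y runs along the lip. Two rest rails 14 mm high, 16 mm wide, along x at y = -82 and +82 mm (x -74 to +86 mm), carry the tray's sides; between them 148 mm is open to the cart top for 150 mm inward from the lip.
- tray (a joint): Hinge angle of the aluminium tray, rad: 0 = level on its rest rails, grows as the front lip rises (to 0.5). Hinge line at stand x = +85 mm, z = 17 mm: 0.01 rad lifts the lip 1.7 mm, so 5 mm is about 0.03 rad. It drops back if not held up; the tray (0.5 kg) and cups press down at the lip with about 4 N.
- tray_lip (a point): Middle of the underside of the tray's front lip, a round bar 8 mm thick, 180 mm long along the stand's y, at stand x = -85 mm; 12 mm above the cart top when the tray is down. The tray is a 170 x 180 mm plate, its top 20 mm above the cart top, with a 12 mm high edging at left, right and back, none at the lip.
- tray_cup: Stainless dosing cup standing loose, upright, mouth up near the tray's middle. Origin: centre of its underside, z up. 60 mm high; body tapers from 34 mm diameter at the foot to 54 mm under a straight collar 66 mm in outer diameter and 17 mm high (43 mm up to the rim at 60 mm); mouth 58 mm inside. About 0.12 kg.
- loose_cup: Same kind and size of cup, standing upright and empty on the cart top, left or right in front of the tray. Origin: centre of its underside, z up. When nested, its collar's underside rests on the tray cup's rim, its origin 17 mm above the other's. Grip it across the 66 mm collar from above, tips at most 15 mm below its rim to stay clear of the lower cup.
- wedge: Black nylon wedge flat on the cart top, on the other side from the loose cup. Origin on its underside below the centre of its grip block (30 x 30 mm, 45 mm high; grip across y); +x points to the thin nose. Flat underside; ramp 36 mm wide, 26 mm high at x = 15 mm falling to 4 mm at the nose, x = 95 mm. Meets the lip with the nose 30 mm past it; each 10 mm more lifts the lip 2.75 mm. 0.2 kg.
- wedge_nose (a point): Middle of the lower edge of the wedge's thin end, 95 mm from the wedge's origin along its x.
- tag_stack: Bystander: stack of green cattle tag buttons, 29 mm across, 44 mm high. Origin at its underside.
- spare_tag: Bystander: one green tag button with an upright pin, 30 mm across, 22 mm high, lying near the robot. Origin at its underside.
- jug: Bystander: steel jug, 100 mm across and 110 mm high, much bigger than the dosing cups, with a handle. Origin at its underside.
- dip_bottle: Bystander: white bottle, 72 mm across, 190 mm high. Origin at its underside.
Mind the look-alikes: they are no part of the job. Of the things that look like the wedge, take the one that is farthest to the robot's right at the start.

How it is judged:
By the outcome, as a careful person would: the job done as asked, in the order asked, and still so for the second after the job is handed in, while the arm keeps its last pose, push and grip.
It also fails if it takes over 67 s, if anything falls off the work surface, if the arm or the gripper's body presses on something with over 40 N, if the wrist force passes 120 N, or if a joint passes its speed limit or range.

### The arm

A 6-joint arm with a two-finger parallel gripper is mounted at the origin on the work surface. World frame = base frame: x ahead of the robot, y to its left, z up, the work surface at z = 0. Lengths are in m, angles in rad, forces in N, time in s.
With the tool pointing down it reaches from about 0.35 to 0.975 m from the base axis. Payload 4.9 kg.
Tool frame: the origin (TCP) lies midway between the tips of the shut fingers; the grasp point (between the pads) lies manip.tcp_to_grasp behind it (manip.tcp_to_grasp is the distance from the TCP to the grasp point, in m); z points along the fingers, y is the line along which they close (so a half turn about z gives the same grasp; the last joint's range is limited). The gripper opens to 85 mm and grips with 20 to 120 N. Pads are 22 mm wide; open, the fingers measure 114 mm over their backs; the gripper's body (76 mm by 85 mm) begins 54 mm behind the grasp point. The pads swing forward as they close: fully open they stand 13 mm farther back than shut.
Start: joints at [1.146, 0.053, 1.613, -0, 1.476, -0.119], TCP at [0.188, 0.596, 0.231] pointing down, gripper open.
Joint ranges: [-3.01, 3.01], [-1.01, 2.22], [0.06, 2.58], [-1.02, 4.17], [0.09, 2.62], [-3.14, 3.14]. Speed limits (rad/s): [2.57, 2.57, 3.14, 3.14, 3.14, 3.14].

### API

Orientations are given as a unit quaternion [w, x, y, z].
In Python, from plant import manip, grab_frame, calibration, job_done gives the robot as it stands.
- The arm moves only by the tool send_rows, never from a script. Its argument "rows" is a list of rows, each an object of numbers: "x", "y", "z": the shift along the tool's x, y, z normalised to -1 to 1, where 1 is 15 cm; "wx", "wy", "wz": the turn, a rotation vector about the tool's x, y, z normalised to -1 to 1, where 1 is pi/4 rad; "hand": the opening, from -1 (shut) to 1 (fully open). In form: [{"x": .., "y": .., "z": .., "wx": .., "wy": .., "wz": .., "hand": ..}, ...]. A call has exactly 10 rows; each row shifts and turns the commanded pose from where the row before left it, along the tool's axes as they then stand; what a row does not reach is not made up. A row lasts 1/12 s, in which the tool goes at most 41.7 mm and 7.16 degrees, less where a joint would pass 70% of its speed; a pose out of reach is approached as far as the arm can. A call with a number of a shift or a turn outside -1 to 1 is refused whole. A call with a gripper value outside its range is refused whole. The fingers move at their own pace and stop on an object; the grip force is fixed at half the most. Time passes only in rows, so rows that do not move let the fingers close, or fill a call up. It gives the time, the measured TCP pose, the force, the opening and the grip force at its end, in the units of the state.
- manip.state(): the state, without advancing time (a new reading comes with each control period).
- grab_frame(name): name is "scene" or "top" or "wrist"; returns the picture (384x512x3 uint8, blue, green, red); there is no depth.
- calibration(name): a dict with "camera_matrix" (3x3 intrinsics, pixels), "k1" (the pictures are not rectified: a ray, as slopes to the right and down, at radius r is drawn at 1 + k1 r^2 times it, then the intrinsics apply), "R" (3x3) and "t" (3): a world point X has camera coordinates R X + t. Camera axes: x right, y down, z forward; pixel columns grow to the right and rows downward; lengths in m; the calibration is good to about 2 mm. A picture is of the moment at which its call begins: read the wrist's pose just before it. calibration takes no time and is no camera call; for the wrist camera it gives the pose at the moment of the call.
- job_done(): hands the job in; it is judged then, once.
The state is a dict: "time": time; "joint_pos": joint angles; "joint_vel": joint speeds; "joint_efforts": joint torques, N m; "tool_pos": TCP position; "tool_rot": TCP orientation; "contact_force": force on the tool from outside, world axes, zero at the start; "ft_torque": the same for the moment, N m; "gripper_width": opening from 0.0 (shut) to 1.0 (fully open); "grasp_force": force on a finger pad.
Only numpy, scipy, OpenCV 4.12 (cv2) and the standard library are available. Lean on these libraries where they do the work, as an engineer would, in place of code of your own. Each camera call takes 0.05 s, during which the arm holds its last target. There are 200 camera calls.

## Working session

There is one attempt and no reset: what is moved stays moved. The work goes in short steps, Python scripts to look and compute and a tool call to move; the robot and the scene stay as the last step left them, time stands still between calls to the robot, and variables do not carry over. Pictures are saved under pics/ and viewed, at most 10 in all, crops included, and the job is handed in when it is done.

Besides the shell and the picture viewer there is one more tool, called after ">>>" by a JSON object that holds its "op" and its "data". send_rows: Moves the arm, as the interface text tells. Scaled input: -1 to 1 covers 15 cm each way for a shift and pi/4 rad each way for a turn. Its arguments: {"type":"object","properties":{"rows":{"type":"array","items":{"type":"object","properties":{"x":{"type":"number","minimum":-1,"maximum":1},"y":{"type":"number","minimum":-1,"maximum":1},"z":{"type":"number","minimum":-1,"maximum":1},"wx":{"type":"number","minimum":-1,"maximum":1},"wy":{"type":"number","minimum":-1,"maximum":1},"wz":{"type":"number","minimum":-1,"maximum":1},"hand":{"type":"number"}}}}},"required":["rows"]}

```bash
ls; mkdir -p pics
python3 - <<'E'
from plant import manip, grab_frame, calibration
import cv2,numpy as np
s=manip.state(); print(s, manip.tcp_to_grasp)
for n in("scene","top"):
    c=calibration(n); print(n,c)
    cv2.imwrite(f"pics/{n}0.png",grab_frame(n))
E
```

```text
pics
{'time': 0.0, 'joint_pos': array([ 1.14597390e+00,  5.33684137e-02,  1.61428664e+00, -5.14386791e-06,
        1.47597358e+00, -1.18992917e-01]), 'joint_vel': array([-0.0014131 , -0.00052478,  0.00010782, -0.0005875 , -0.00154661,
       -0.00121627]), 'joint_efforts': array([ 2.08159960e-03, -3.93669748e+01, -3.70186400e+01,  1.92535563e-04,
        7.14686859e-03, -7.36853565e-06]), 'tool_pos': array([0.18792007, 0.59543717, 0.23006024]), 'tool_rot': array([-2.70934410e-04,  1.52319196e-01,  9.88330828e-01, -9.81274815e-04]), 'contact_force': array([ 0.18112614,  0.16068888, -0.09553348]), 'ft_torque': array([-0.07260723, -0.02661934, -0.04731427]), 'grasp_force': 0.0, 'gripper_width': 0.9985855811278448} 0.0187
scene {'camera_matrix': array([[373.91806869,   0.        , 255.73658094],
       [  0.        , 373.91806869, 190.69194447],
       [  0.        ,   0.        ,   1.        ]]), 'k1': -0.07467452622468243, 'R': array([[-0.8553767 ,  0.51793623,  0.00852953],
       [ 0.43281919,  0.72365803, -0.53757474],
       [-0.2846019 , -0.45613716, -0.84317296]]), 't': array([ 0.44674708, -0.24190638,  1.44373526])}
top {'camera_matrix': array([[458.64755146,   0.        , 258.78150835],
       [  0.        , 458.64755146, 191.00661889],
       [  0.        ,   0.        ,   1.        ]]), 'k1': 0.0237195941279417, 'R': array([[-2.31604052e-02, -9.99729693e-01, -2.03399683e-03],
       [-9.91462274e-01,  2.32299252e-02, -1.28307952e-01],
       [ 1.28320519e-01, -9.55033030e-04, -9.91732289e-01]]), 't': array([0.05366668, 0.53885068, 1.55869133])}
```

View pics/top0.png

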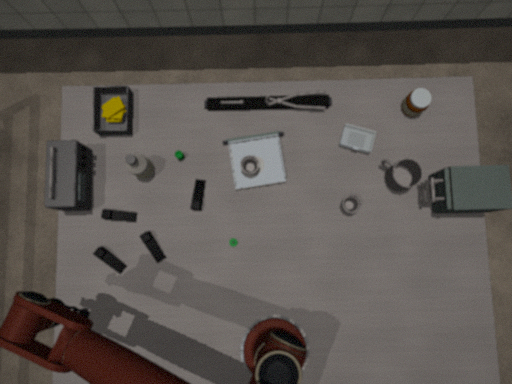

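View pics/scene0.png

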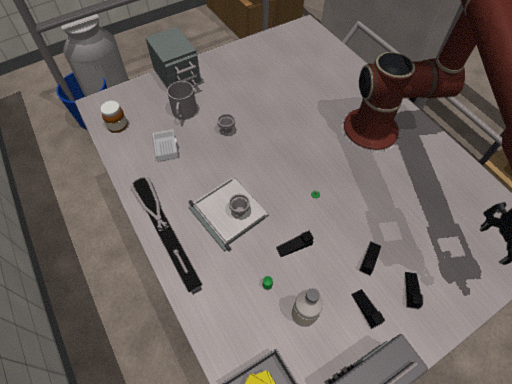

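The top view shows the tray at (257,160) with a cup at (250,166), the loose cup at (350,205) and the jug at (403,175). The wedge-like black items are at (198,195), (152,246), (110,259) and (120,216). The one farthest right is (198,195). Cup candidates are the loose cup (350,205), the jug (403,175, larger) and the cup on the tray. I'll check these choices in a close crop and measure.

```bash
cat > h.py <<'E'
from plant import manip, grab_frame, calibration
import cv2,numpy as np
def ray(c,uv):
    K=c["camera_matrix"];k=c["k1"]
    p=cv2.undistortPoints(np.array(uv,float).reshape(-1,1,2),K,np.array([k,0,0,0,0.]),None,None).reshape(-1,2)
    d=np.c_[p,np.ones(len(p))]@c["R"]
    return -c["R"].T@c["t"],d
def onz(c,uv,z):
    o,d=ray(c,uv); return o+d*((z-o[2])/d[:,2])[:,None]
def proj(c,X):
    q=np.atleast_2d(X)@c["R"].T+c["t"];p=q[:,:2]/q[:,2:];p=p*(1+c["k1"]*(p**2).sum(1))[:,None]
    return p@c["camera_matrix"][:2,:2].T+c["camera_matrix"][:2,2]
def blobs(m,amin):
    n,l,s,c=cv2.connectedComponentsWithStats(m.astype(np.uint8))
    return [(l==i,s[i],c[i]) for i in range(1,n) if s[i,4]>=amin]
E
python3 - <<'E'
from h import *
im=cv2.imread("pics/top0.png");c=calibration("top")
a=cv2.resize(im[120:230,175:375],None,fx=4,fy=4,interpolation=cv2.INTER_CUBIC)
cv2.imwrite("pics/crop0.png",a)
g=im.max(2)
for m,s,q in blobs(g<45,80):
    if 90<q[0]<230 and 170<q[1]<280:
        ct=cv2.findContours(m.astype(np.uint8),0,1)[0][0]
        r=cv2.minAreaRect(ct);print(s,q.round(1),r,onz(c,[q],0.012).round(3))
hsv=cv2.cvtColor(im,cv2.COLOR_BGR2HSV)
print("loose",onz(c,[(350,205)],.06),"traycup",onz(c,[(250,166)],.08))
b=im[120:200,215:300].min(2);
ms=[x for x in blobs(im.min(2)>150,500)]
for m,s,q in ms: print("white",s,q.round(1),cv2.minAreaRect(cv2.findContours(m.astype(np.uint8),0,1)[0][0]))
E
```

```text
[192 180  13  30 260] [197.9 194.8] ((197.6542510986328, 194.65054321289062), (9.312420845031738, 29.403106689453125), 7.431407928466797) [[0.534 0.256 0.012]]
[102 210  34  11 279] [118.4 215.2] ((118.66831970214844, 215.31683349609375), (33.2342414855957, 8.855831146240234), 5.710593223571777) [[0.469 0.533 0.012]]
[141 232  24  30 302] [152.5 246.1] ((152.9615478515625, 246.19229125976562), (31.340560913085938, 10.261953353881836), 56.3099365234375) [[0.359 0.414 0.012]]
[ 94 247  32  26 329] [109.6 259. ] ((109.997314453125, 258.81622314453125), (32.71704864501953, 10.73413372039795), 36.02737045288086) [[0.319 0.561 0.012]]
loose [[ 0.48145227 -0.26788627  0.06      ]] traycup [[0.62047508 0.06899744 0.08      ]]
white [ 231  139   53   49 1122] [258.9 161.5] ((256.28521728515625, 162.5542755126953), (42.782562255859375, 47.404029846191406), 80.21759033203125)
```

View pics/crop0.png

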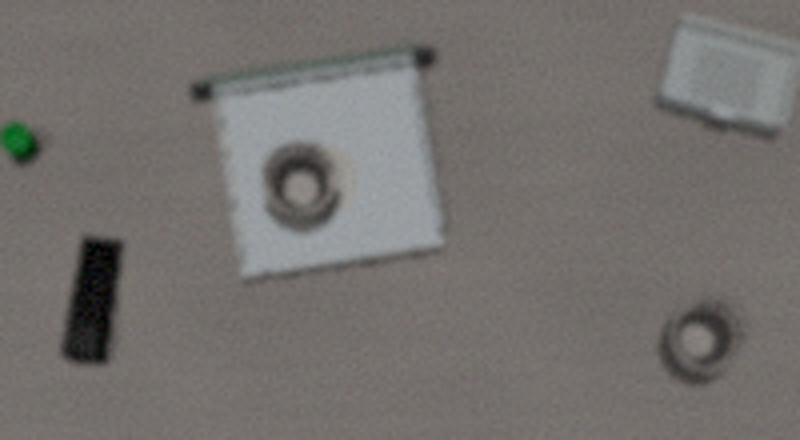

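The crop shows the black wedge at crop (92,300) with its ridged grip block at the bottom end, near the robot. It also shows the tray with the hinge at the top and the lip edge from crop (243,278) to (443,243), and the loose cup at crop (697,342). The wedge and cup choices are confirmed, so I'm moving up for wrist views.

>>> {"op": "send_rows", "data": {"rows": [{"wz":-0.13,"z":-0.15,"hand":1},{"wz":-0.13,"z":-0.15,"hand":1},{"wz":-0.13,"z":-0.15,"hand":1},{"x":-0.17,"y":-0.2,"hand":1},{"x":-0.17,"y":-0.2,"hand":1},{"x":-0.17,"y":-0.2,"hand":1},{"x":-0.17,"y":-0.2,"hand":1},{"x":-0.17,"y":-0.2,"hand":1},{"x":-0.17,"y":-0.2,"hand":1},{"x":-0.17,"y":-0.2,"hand":1}]}}

```text
invalid input at $.rows[0]: expected keys x, y, z, wx, wy, wz, hand
```

>>> {"op": "send_rows", "data": {"rows": [{"x":-0.05,"y":-0.26,"hand":1},{"x":-0.05,"y":-0.26,"hand":1},{"x":-0.05,"y":-0.26,"hand":1},{"x":-0.05,"y":-0.26,"hand":1},{"x":-0.05,"y":-0.26,"hand":1},{"x":-0.05,"y":-0.26,"hand":1},{"hand":1},{"hand":1},{"hand":1},{"hand":1}]}}

```text
invalid input at $.rows[0]: expected keys x, y, z, wx, wy, wz, hand
```

```bash
cat >> h.py <<'E'
from scipy.spatial.transform import Rotation as Ro
def pose():
    s=manip.state();return s["tool_pos"],Ro.from_quat(np.r_[s["tool_rot"][1:],s["tool_rot"][0]]).as_matrix(),s
E
python3 - <<'E'
from h import *
p,R,s=pose();print(p,R.round(3),s["time"])
c=calibration("wrist");o=-c["R"].T@c["t"];print(c,o,R.T@(o-p),onz(c,[(0,0),(511,0),(511,383),(0,383)],0))
cv2.imwrite("pics/w1.png",grab_frame("wrist"));np.save("w1.npy",c,allow_pickle=True)
E
```

```text
[0.18792256 0.59548893 0.23018925] [[-0.954  0.301 -0.001]
 [ 0.301  0.954 -0.002]
 [ 0.    -0.002 -1.   ]] 0.1
{'camera_matrix': array([[286.81060967,   0.        , 252.19292072],
       [  0.        , 286.81060967, 195.8527851 ],
       [  0.        ,   0.        ,   1.        ]]), 'k1': -0.044713008961022295, 'R': array([[ 0.30010942,  0.9539019 , -0.00234337],
       [ 0.91369388, -0.286752  ,  0.28798747],
       [ 0.27403983, -0.08856888, -0.95763131]]), 't': array([-0.62334003, -0.0376543 ,  0.37831975])} [0.11780004 0.61731515 0.37167408] [ 0.07347242 -0.00055911 -0.14146732] [[-9.70413549e-02  3.70182778e-01  0.00000000e+00]
 [ 8.48160593e-02  9.48277083e-01  5.55111512e-17]
 [ 7.04952594e-01  9.25948334e-01  0.00000000e+00]
 [ 4.26730813e-01  3.62979301e-02  0.00000000e+00]]
```

View pics/w1.png

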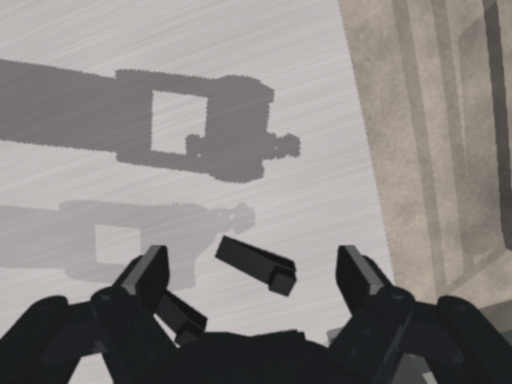

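The wrist camera view is inverted: image up points toward the robot. It shows the decoy wedges and the shadow of the arm. Each row needs all keys, so I'm resending.

>>> {"op": "send_rows", "data": {"rows": [{"x":0,"y":0,"z":-0.2,"wx":0,"wy":0,"wz":-0.13,"hand":1},{"x":0,"y":0,"z":-0.2,"wx":0,"wy":0,"wz":-0.13,"hand":1},{"x":0,"y":0,"z":-0.2,"wx":0,"wy":0,"wz":-0.13,"hand":1},{"x":-0.16,"y":-0.22,"z":0,"wx":0,"wy":0,"wz":0,"hand":1},{"x":-0.16,"y":-0.22,"z":0,"wx":0,"wy":0,"wz":0,"hand":1},{"x":-0.16,"y":-0.22,"z":0,"wx":0,"wy":0,"wz":0,"hand":1},{"x":-0.16,"y":-0.22,"z":0,"wx":0,"wy":0,"wz":0,"hand":1},{"x":-0.16,"y":-0.22,"z":0,"wx":0,"wy":0,"wz":0,"hand":1},{"x":-0.16,"y":-0.22,"z":0,"wx":0,"wy":0,"wz":0,"hand":1},{"x":-0.16,"y":-0.22,"z":0,"wx":0,"wy":0,"wz":0,"hand":1}]}}

```text
time: 0.98
tool_pos: [0.3568, 0.3633, 0.321]
tool_rot: [-0.0, -0.0, 1.0, -0.0]
contact_force: [0.3, 0.3, -0.4]
gripper_width: 1.003
grasp_force: 0.0
```

>>> {"op": "send_rows", "data": {"rows": [{"x":-0.16,"y":-0.22,"z":0,"wx":0,"wy":0,"wz":0,"hand":1},{"x":-0.16,"y":-0.22,"z":0,"wx":0,"wy":0,"wz":0,"hand":1},{"x":-0.16,"y":-0.22,"z":0,"wx":0,"wy":0,"wz":0,"hand":1},{"x":-0.16,"y":-0.22,"z":0,"wx":0,"wy":0,"wz":0,"hand":1},{"x":-0.16,"y":-0.22,"z":0,"wx":0,"wy":0,"wz":0,"hand":1},{"x":-0.16,"y":-0.22,"z":0,"wx":0,"wy":0,"wz":0,"hand":1},{"x":-0.16,"y":-0.22,"z":0,"wx":0,"wy":0,"wz":0,"hand":1},{"x":-0.16,"y":-0.22,"z":0,"wx":0,"wy":0,"wz":0,"hand":1},{"x":0,"y":0,"z":0,"wx":0,"wy":0,"wz":0,"hand":1},{"x":0,"y":0,"z":0,"wx":0,"wy":0,"wz":0,"hand":1}]}}

```text
time: 1.82
tool_pos: [0.549, 0.0993, 0.3204]
tool_rot: [-0.001, 0.002, 1.0, 0.0]
contact_force: [0.1, 0.6, 0.7]
gripper_width: 1.002
grasp_force: 0.0
```

Run:
```python
from h import *
p,R,s=pose();print(p,R.round(3),s["time"])
c=calibration("wrist");im=grab_frame("wrist")
cv2.imwrite("pics/w2.png",im);np.save("w2.npy",c,allow_pickle=True)
```

```text
[0.54896531 0.09934951 0.32041505] [[-1.     0.003 -0.002]
 [ 0.003  1.     0.   ]
 [ 0.002  0.    -1.   ]] 1.8167
```

View pics/w2.png

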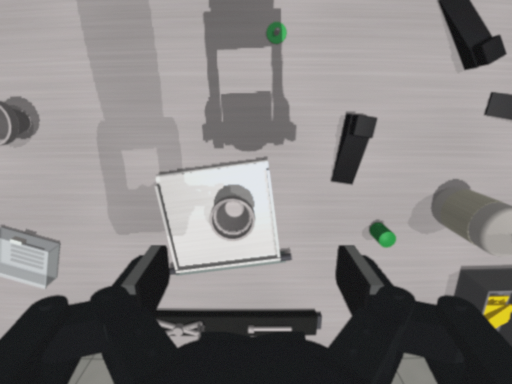

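The wrist view shows the tray with its lip from about (157,176) to (268,159), the tray cup rim at (233,215), and the wedge with its block at (361,124) and nose at (343,183). The loose cup is at the left edge, at (10,122). Next I'll measure these.

Run:
```python
from h import *
im=cv2.imread("pics/w2.png");c=np.load("w2.npy",allow_pickle=True).item()
g=im.max(2)
# wedge
for m,s,q in blobs(g<60,300):
    if 325<q[0]<380 and 90<q[1]<200:
        ct=cv2.findContours(m.astype(np.uint8),0,1)[0][0]
        ap=cv2.approxPolyDP(ct,2.5,True).reshape(-1,2);print("poly",ap.tolist())
# block top: brighter dark
roi=g[105:190,325:380];print(np.percentile(roi[roi<60],[5,25,50,75,95]))
mt=np.zeros_like(g);mt[105:145,335:380]=((g>22)&(g<60))[105:145,335:380]
for m,s,q in blobs(mt,60): 
    ct=cv2.findContours(m.astype(np.uint8),0,1)[0][0];r=cv2.minAreaRect(ct);print("top?",s,q,r,onz(c,[q],.045))
# corners at z0 of nose
print("lip ends guess",onz(c,[(157,176),(268,159)],.016))
out=np.hstack([cv2.resize(im[100:200,320:390],None,fx=5,fy=5,interpolation=1),cv2.resize(im[145:245,145:225],None,fx=5,fy=5,interpolation=1)])[:, :800]
a=cv2.resize(im[145:285,145:300],None,fx=3.5,fy=3.5,interpolation=1);b=cv2.resize(im[103:193,320:385],None,fx=4.2,fy=4.2,interpolation=1)
o=np.zeros((490,816,3),np.uint8);o[:a.shape[0],:a.shape[1]]=a;o[:b.shape[0],543:543+b.shape[1]]=np.clip(b.astype(int)*2,0,255);cv2.imwrite("pics/crop2.png",o[:,:800])
```

```text
poly [[347, 114], [332, 179], [351, 182], [375, 119]]
[22. 37. 40. 44. 58.]
top? [340 114  36  31 720] [357.59583333 130.23055556] ((357.4292297363281, 131.1634063720703), (29.683290481567383, 32.407169342041016), 12.094757080078125) [[0.50245257 0.24981077 0.045     ]]
lip ends guess [[ 0.57541292 -0.05340245  0.016     ]
 [ 0.54874045  0.12352642  0.016     ]]
```

View pics/crop2.png

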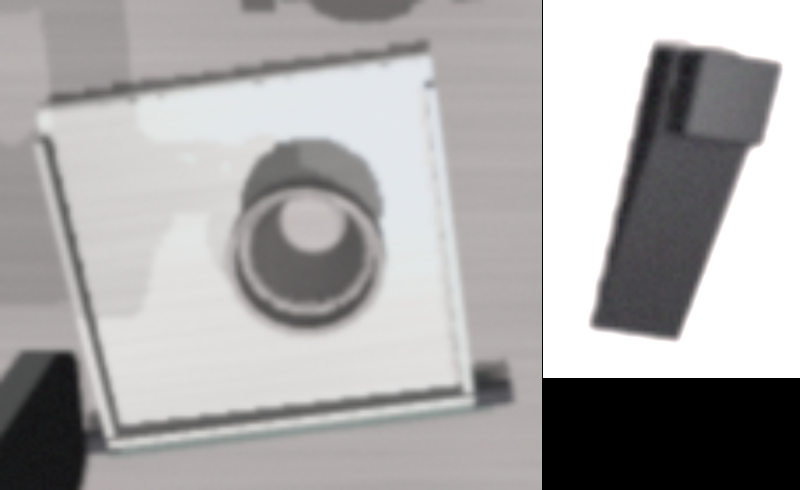

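The crop shows the lip edge from crop (38,105) to (430,50), the cup rim ring centred at crop (310.5,249), the block top centred at crop (733,100), and the nose edge from crop (592,325) to (678,338).

Run:
```python
from h import *
c=np.load("w2.npy",allow_pickle=True).item()
A=lambda u,v:(145+u/3.5,145+v/3.5);B=lambda u,v:(320+(u-543)/4.2,103+v/4.2)
l=onz(c,[A(38,105),A(430,50)],.016);print("lip",l,np.linalg.norm(l[0]-l[1]),l.mean(0))
d=l[1]-l[0];print("yaw",np.arctan2(-d[0],d[1]))
print("cup",onz(c,[A(310.5,249)],.08), onz(c,[A(241,249),A(380,249)],.08))
b=onz(c,[B(700,55),B(780,65),B(762,145),B(688,135)],.045);print("block",b,b.mean(0))
n=onz(c,[B(592,325),B(678,338)],.004);print("nose",n,n.mean(0))
v=n.mean(0)-b.mean(0);print("len",np.hypot(*v[:2]),"yaw",np.arctan2(v[1],v[0]))
im=cv2.imread("pics/w2.png")
```

```text
lip [[ 0.57377192 -0.05508954  0.016     ]
 [ 0.54919012  0.12330869  0.016     ]] 0.18008384427862664 [0.56148102 0.03410957 0.016     ]
yaw 0.1369294939850342
cup [[0.61975929 0.07239757 0.08      ]] [[0.61971796 0.0441516  0.08      ]
 [0.6198138  0.1006086  0.08      ]]
block [[0.48283487 0.24763824 0.045     ]
 [0.48590005 0.27533717 0.045     ]
 [0.51265749 0.2720763  0.045     ]
 [0.50940569 0.24600985 0.045     ]] [0.49769952 0.26026539 0.045     ]
nose [[0.58614136 0.2295319  0.004     ]
 [0.59142275 0.26407462 0.004     ]] [0.58878206 0.24680326 0.004     ]
len 0.09207201965114986 yaw -0.1467390989354888
```

>>> {"op": "send_rows", "data": {"rows": [{"x":0.046,"y":-0.245,"z":0.01,"wx":0,"wy":0,"wz":0,"hand":1},{"x":0.046,"y":-0.245,"z":0.01,"wx":0,"wy":0,"wz":0,"hand":1},{"x":0.046,"y":-0.245,"z":0.01,"wx":0,"wy":0,"wz":0,"hand":1},{"x":0.046,"y":-0.245,"z":0.01,"wx":0,"wy":0,"wz":0,"hand":1},{"x":0.046,"y":-0.245,"z":0.01,"wx":0,"wy":0,"wz":0,"hand":1},{"x":0.046,"y":-0.245,"z":0.01,"wx":0,"wy":0,"wz":0,"hand":1},{"x":0.046,"y":-0.245,"z":0.01,"wx":0,"wy":0,"wz":0,"hand":1},{"x":0.046,"y":-0.245,"z":0.01,"wx":0,"wy":0,"wz":0,"hand":1},{"x":0.046,"y":-0.245,"z":0.01,"wx":0,"wy":0,"wz":0,"hand":1},{"x":0.046,"y":-0.245,"z":0.01,"wx":0,"wy":0,"wz":0,"hand":1}]}}

```text
time: 2.7
tool_pos: [0.4793, -0.2663, 0.3065]
tool_rot: [0.0, -0.002, 1.0, -0.0]
contact_force: [0.6, -0.2, -0.3]
gripper_width: 0.997
grasp_force: 0.0
```

>>> {"op": "send_rows", "data": {"rows": [{"x":0,"y":0,"z":0.2,"wx":0,"wy":0,"wz":0,"hand":1},{"x":0,"y":0,"z":0.2,"wx":0,"wy":0,"wz":0,"hand":1},{"x":0,"y":0,"z":0.2,"wx":0,"wy":0,"wz":0,"hand":1},{"x":0,"y":0,"z":0.2,"wx":0,"wy":0,"wz":0,"hand":1},{"x":0,"y":0,"z":0,"wx":0,"wy":0,"wz":0,"hand":1},{"x":0,"y":0,"z":0,"wx":0,"wy":0,"wz":0,"hand":1},{"x":0,"y":0,"z":0,"wx":0,"wy":0,"wz":0,"hand":1},{"x":0,"y":0,"z":0,"wx":0,"wy":0,"wz":0,"hand":1},{"x":0,"y":0,"z":0,"wx":0,"wy":0,"wz":0,"hand":1},{"x":0,"y":0,"z":0,"wx":0,"wy":0,"wz":0,"hand":1}]}}

```text
time: 3.53
tool_pos: [0.4806, -0.2669, 0.1885]
tool_rot: [0.001, -0.0, 1.0, -0.001]
contact_force: [0.7, -0.6, 0.8]
gripper_width: 1.0
grasp_force: 0.0
```

Run:
```python
from h import *
p,R,s=pose();print(p,R.round(3),s["time"],s["contact_force"])
c=calibration("wrist");im=grab_frame("wrist")
cv2.imwrite("pics/w3.png",im);np.save("w3.npy",c,allow_pickle=True)
```

```text
[ 0.48055223 -0.26685023  0.18849837] [[-1.    -0.001  0.003]
 [-0.001  1.    -0.002]
 [-0.003 -0.002 -1.   ]] 3.5333 [ 0.6624282  -0.59821814  0.82700087]
```

View pics/w3.png

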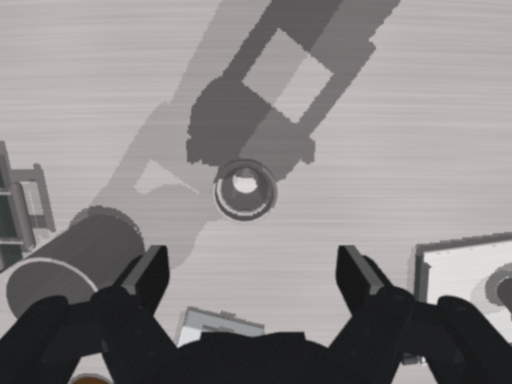

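The view shows the loose cup rim centred at (244.5,190) between the open fingers, the jug well to the left at (75,260), and the tray on the right.

Run:
```python
from h import *
c=np.load("w3.npy",allow_pickle=True).item();im=cv2.imread("pics/w3.png")
print(onz(c,[(244.5,190),(213,190),(276,190),(244.5,159),(244.5,221)],.06))
g=cv2.medianBlur(cv2.cvtColor(im,6),3)
print(cv2.HoughCircles(g[140:240,195:295],cv2.HOUGH_GRADIENT,1,5,param1=80,param2=15,minRadius=25,maxRadius=38)[0][:4]+[195,140,0])
print(proj(c,[[.48,-.268,.06],[.48,-.268-.033,.06],[.48,-.268+.033,.06]]))
```

```text
[[ 0.48252464 -0.27518921  0.06      ]
 [ 0.4825946  -0.30601078  0.06      ]
 [ 0.48244836 -0.24440794  0.06      ]
 [ 0.45202836 -0.27501093  0.06      ]
 [ 0.51506149 -0.27538755  0.06      ]]
[[244.5        186.5         28.79999924]
 [242.5        193.5         27.5       ]
 [248.5        190.5         27.39999962]
 [248.5        182.5         30.79999924]]
[[251.86083748 187.52317209]
 [218.02795785 187.44997386]
 [285.70828366 187.60678691]]
```

>>> {"op": "send_rows", "data": {"rows": [{"x":-0.013,"y":-0.055,"z":0.1,"wx":0,"wy":0,"wz":0,"hand":1},{"x":0,"y":0,"z":0.2,"wx":0,"wy":0,"wz":0,"hand":1},{"x":0,"y":0,"z":0.2,"wx":0,"wy":0,"wz":0,"hand":1},{"x":0,"y":0,"z":0.2,"wx":0,"wy":0,"wz":0,"hand":1},{"x":0,"y":0,"z":0.2,"wx":0,"wy":0,"wz":0,"hand":1},{"x":0,"y":0,"z":0.1,"wx":0,"wy":0,"wz":0,"hand":1},{"x":0,"y":0,"z":0,"wx":0,"wy":0,"wz":0,"hand":1},{"x":0,"y":0,"z":0,"wx":0,"wy":0,"wz":0,"hand":1},{"x":0,"y":0,"z":0,"wx":0,"wy":0,"wz":0,"hand":1},{"x":0,"y":0,"z":0,"wx":0,"wy":0,"wz":0,"hand":1}]}}

```text
time: 4.42
tool_pos: [0.483, -0.2758, 0.0388]
tool_rot: [0.002, -0.0, 1.0, -0.001]
contact_force: [0.3, -0.5, 0.0]
gripper_width: 1.001
grasp_force: 0.0
```

>>> {"op": "send_rows", "data": {"rows": [{"x":0,"y":0,"z":0,"wx":0,"wy":0,"wz":0,"hand":-1},{"x":0,"y":0,"z":0,"wx":0,"wy":0,"wz":0,"hand":-1},{"x":0,"y":0,"z":0,"wx":0,"wy":0,"wz":0,"hand":-1},{"x":0,"y":0,"z":0,"wx":0,"wy":0,"wz":0,"hand":-1},{"x":0,"y":0,"z":0,"wx":0,"wy":0,"wz":0,"hand":-1},{"x":0,"y":0,"z":0,"wx":0,"wy":0,"wz":0,"hand":-1},{"x":0,"y":0,"z":0,"wx":0,"wy":0,"wz":0,"hand":-1},{"x":0,"y":0,"z":0,"wx":0,"wy":0,"wz":0,"hand":-1},{"x":0,"y":0,"z":0,"wx":0,"wy":0,"wz":0,"hand":-1},{"x":0,"y":0,"z":0,"wx":0,"wy":0,"wz":0,"hand":-1}]}}

```text
time: 5.25
tool_pos: [0.4829, -0.2756, 0.0383]
tool_rot: [0.001, -0.0, 1.0, -0.001]
contact_force: [-0.9, 0.1, 6.2]
gripper_width: 0.738
grasp_force: 67.1
```

>>> {"op": "send_rows", "data": {"rows": [{"x":0,"y":0,"z":-0.1,"wx":0,"wy":0,"wz":0,"hand":-1},{"x":0,"y":0,"z":-0.2,"wx":0,"wy":0,"wz":0,"hand":-1},{"x":0,"y":0,"z":-0.2,"wx":0,"wy":0,"wz":0,"hand":-1},{"x":0,"y":0,"z":-0.2,"wx":0,"wy":0,"wz":0,"hand":-1},{"x":0,"y":0,"z":-0.2,"wx":0,"wy":0,"wz":0,"hand":-1},{"x":0,"y":0,"z":-0.1,"wx":0,"wy":0,"wz":0,"hand":-1},{"x":0,"y":0,"z":0,"wx":0,"wy":0,"wz":0,"hand":-1},{"x":0,"y":0,"z":0,"wx":0,"wy":0,"wz":0,"hand":-1},{"x":0,"y":0,"z":0,"wx":0,"wy":0,"wz":0,"hand":-1},{"x":0,"y":0,"z":0,"wx":0,"wy":0,"wz":0,"hand":-1}]}}

```text
time: 6.08
tool_pos: [0.4803, -0.2737, 0.1835]
tool_rot: [-0.002, -0.0, 1.0, 0.001]
contact_force: [-0.8, -0.1, -1.1]
gripper_width: 0.742
grasp_force: 66.3
```

>>> {"op": "send_rows", "data": {"rows": [{"x":-0.046,"y":0.115,"z":0,"wx":0,"wy":0,"wz":0,"hand":-1},{"x":-0.1,"y":0.255,"z":0,"wx":0,"wy":0,"wz":0,"hand":-1},{"x":-0.1,"y":0.255,"z":0,"wx":0,"wy":0,"wz":0,"hand":-1},{"x":-0.1,"y":0.255,"z":0,"wx":0,"wy":0,"wz":0,"hand":-1},{"x":-0.1,"y":0.255,"z":0,"wx":0,"wy":0,"wz":0,"hand":-1},{"x":-0.1,"y":0.255,"z":0,"wx":0,"wy":0,"wz":0,"hand":-1},{"x":-0.1,"y":0.255,"z":0,"wx":0,"wy":0,"wz":0,"hand":-1},{"x":-0.1,"y":0.255,"z":0,"wx":0,"wy":0,"wz":0,"hand":-1},{"x":-0.1,"y":0.255,"z":0,"wx":0,"wy":0,"wz":0,"hand":-1},{"x":-0.066,"y":0.155,"z":0,"wx":0,"wy":0,"wz":0,"hand":-1}]}}

```text
time: 6.92
tool_pos: [0.6177, 0.0757, 0.1838]
tool_rot: [-0.002, -0.002, 1.0, 0.001]
contact_force: [0.1, 0.0, -1.6]
gripper_width: 0.737
grasp_force: 66.3
```

Run:
```python
from h import *
p,R,s=pose();print(p,s["time"],s["contact_force"],s["gripper_width"],s["grasp_force"])
c=calibration("wrist");w=grab_frame("wrist");t=grab_frame("scene")
cs=calibration("scene");u,v=proj(cs,[[.62,.07,.1]])[0].astype(int);print(u,v)
o=np.hstack([w[120:384,130:400],cv2.resize(t[v-60:v+72,u-65:u+65],None,fx=2,fy=2,interpolation=1)]);cv2.imwrite("pics/w4.png",o);np.save("w4.npy",c,allow_pickle=True)
```

```text
[0.61772268 0.07571081 0.18383811] 6.9167 [ 0.10890126  0.03886549 -1.55860924] 0.7371635676857135 66.3265226781732
240 198
```

View pics/w4.png

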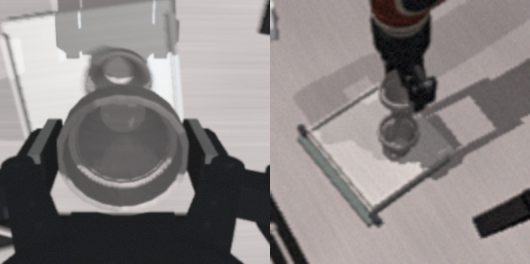

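The cup is held level. The tray cup rim's visible top edge is at crop (119.5,49), about 63 px wide. The held cup's rim is centred at crop (123,144.5). Now I'll compute the offset.

Run:
```python
from h import *
c=np.load("w4.npy",allow_pickle=True).item()
print("held",onz(c,[(253,264.5)],.2055), onz(c,[(190,264),(316,264)],.2055))
print("tray rim near edge, sides",onz(c,[(249.5,169.5),(218.5,195),(281,195)],.08))
```

```text
held [[0.61401255 0.07551078 0.2055    ]] [[0.61392516 0.04576039 0.2055    ]
 [0.61372639 0.10527959 0.2055    ]]
tray rim near edge, sides [[0.59364153 0.07283349 0.08      ]
 [0.61686319 0.04518317 0.08      ]
 [0.61665713 0.10099218 0.08      ]]
```

>>> {"op": "send_rows", "data": {"rows": [{"x":-0.047,"y":-0.018,"z":0,"wx":0,"wy":0,"wz":0,"hand":-1},{"x":0,"y":0,"z":0,"wx":0,"wy":0,"wz":0,"hand":-1},{"x":0,"y":0,"z":0.1,"wx":0,"wy":0,"wz":0,"hand":-1},{"x":0,"y":0,"z":0.1,"wx":0,"wy":0,"wz":0,"hand":-1},{"x":0,"y":0,"z":0.1,"wx":0,"wy":0,"wz":0,"hand":-1},{"x":0,"y":0,"z":0.1,"wx":0,"wy":0,"wz":0,"hand":-1},{"x":0,"y":0,"z":0.07,"wx":0,"wy":0,"wz":0,"hand":-1},{"x":0,"y":0,"z":0.05,"wx":0,"wy":0,"wz":0,"hand":-1},{"x":0,"y":0,"z":0.04,"wx":0,"wy":0,"wz":0,"hand":-1},{"x":0,"y":0,"z":0.04,"wx":0,"wy":0,"wz":0,"hand":-1}]}}

```text
time: 7.85
tool_pos: [0.6253, 0.0693, 0.0958]
tool_rot: [0.0, -0.0, 1.0, 0.0]
contact_force: [0.0, 0.1, -1.6]
gripper_width: 0.739
grasp_force: 66.4
```

>>> {"op": "send_rows", "data": {"rows": [{"x":0,"y":0,"z":0.02,"wx":0,"wy":0,"wz":0,"hand":-1},{"x":0,"y":0,"z":0.02,"wx":0,"wy":0,"wz":0,"hand":-1},{"x":0,"y":0,"z":0.02,"wx":0,"wy":0,"wz":0,"hand":-1},{"x":0,"y":0,"z":0.015,"wx":0,"wy":0,"wz":0,"hand":-1},{"x":0,"y":0,"z":0.01,"wx":0,"wy":0,"wz":0,"hand":-1},{"x":0,"y":0,"z":0.01,"wx":0,"wy":0,"wz":0,"hand":-1},{"x":0,"y":0,"z":0,"wx":0,"wy":0,"wz":0,"hand":-1},{"x":0,"y":0,"z":0,"wx":0,"wy":0,"wz":0,"hand":-1},{"x":0,"y":0,"z":0,"wx":0,"wy":0,"wz":0,"hand":-1},{"x":0,"y":0,"z":0,"wx":0,"wy":0,"wz":0,"hand":-1}]}}

```text
time: 8.68
tool_pos: [0.6253, 0.0692, 0.0822]
tool_rot: [0.0, -0.0, 1.0, -0.0]
contact_force: [0.5, 0.4, -0.8]
gripper_width: 0.732
grasp_force: 66.4
```

>>> {"op": "send_rows", "data": {"rows": [{"x":0,"y":0,"z":0.01,"wx":0,"wy":0,"wz":0,"hand":-1},{"x":0,"y":0,"z":0.01,"wx":0,"wy":0,"wz":0,"hand":-1},{"x":0,"y":0,"z":0.01,"wx":0,"wy":0,"wz":0,"hand":-1},{"x":0,"y":0,"z":0.007,"wx":0,"wy":0,"wz":0,"hand":-1},{"x":0,"y":0,"z":0,"wx":0,"wy":0,"wz":0,"hand":-1},{"x":0,"y":0,"z":0,"wx":0,"wy":0,"wz":0,"hand":-1},{"x":0,"y":0,"z":0,"wx":0,"wy":0,"wz":0,"hand":-1},{"x":0,"y":0,"z":0,"wx":0,"wy":0,"wz":0,"hand":-1},{"x":0,"y":0,"z":0,"wx":0,"wy":0,"wz":0,"hand":-1},{"x":0,"y":0,"z":0,"wx":0,"wy":0,"wz":0,"hand":-1}]}}

```text
time: 9.52
tool_pos: [0.6252, 0.0693, 0.0765]
tool_rot: [0.0, -0.0, 1.0, -0.0]
contact_force: [-0.7, 0.7, -1.3]
gripper_width: 0.731
grasp_force: 66.5
```

>>> {"op": "send_rows", "data": {"rows": [{"x":0,"y":0,"z":0.007,"wx":0,"wy":0,"wz":0,"hand":-1},{"x":0,"y":0,"z":0,"wx":0,"wy":0,"wz":0,"hand":-1},{"x":0,"y":0,"z":0.003,"wx":0,"wy":0,"wz":0,"hand":-1},{"x":0,"y":0,"z":0,"wx":0,"wy":0,"wz":0,"hand":-1},{"x":0,"y":0,"z":0,"wx":0,"wy":0,"wz":0,"hand":-1},{"x":0,"y":0,"z":0,"wx":0,"wy":0,"wz":0,"hand":-1},{"x":0,"y":0,"z":0,"wx":0,"wy":0,"wz":0,"hand":-1},{"x":0,"y":0,"z":0,"wx":0,"wy":0,"wz":0,"hand":-1},{"x":0,"y":0,"z":0,"wx":0,"wy":0,"wz":0,"hand":-1},{"x":0,"y":0,"z":0,"wx":0,"wy":0,"wz":0,"hand":-1}]}}

```text
time: 10.35
tool_pos: [0.6254, 0.0692, 0.0754]
tool_rot: [0.0, -0.0, 1.0, -0.0]
contact_force: [-1.2, 0.2, 3.3]
gripper_width: 0.734
grasp_force: 66.8
```

Contact came at the expected height, so I'm releasing and rising.

>>> {"op": "send_rows", "data": {"rows": [{"x":0,"y":0,"z":0,"wx":0,"wy":0,"wz":0,"hand":0.6},{"x":0,"y":0,"z":0,"wx":0,"wy":0,"wz":0,"hand":0.8},{"x":0,"y":0,"z":0,"wx":0,"wy":0,"wz":0,"hand":1},{"x":0,"y":0,"z":0,"wx":0,"wy":0,"wz":0,"hand":1},{"x":0,"y":0,"z":0,"wx":0,"wy":0,"wz":0,"hand":1},{"x":0,"y":0,"z":0,"wx":0,"wy":0,"wz":0,"hand":1},{"x":0,"y":0,"z":0,"wx":0,"wy":0,"wz":0,"hand":1},{"x":0,"y":0,"z":-0.03,"wx":0,"wy":0,"wz":0,"hand":1},{"x":0,"y":0,"z":-0.03,"wx":0,"wy":0,"wz":0,"hand":1},{"x":0,"y":0,"z":-0.03,"wx":0,"wy":0,"wz":0,"hand":1}]}}

```text
time: 11.18
tool_pos: [0.6254, 0.0693, 0.0892]
tool_rot: [0.0, -0.0, 1.0, 0.0]
contact_force: [0.3, -0.4, -0.1]
gripper_width: 0.995
grasp_force: 0.0
```

>>> {"op": "send_rows", "data": {"rows": [{"x":0,"y":0,"z":-0.1,"wx":0,"wy":0,"wz":0,"hand":1},{"x":0,"y":0,"z":-0.2,"wx":0,"wy":0,"wz":0,"hand":1},{"x":0,"y":0,"z":-0.2,"wx":0,"wy":0,"wz":0,"hand":1},{"x":0,"y":0,"z":-0.2,"wx":0,"wy":0,"wz":0,"hand":1},{"x":0,"y":0,"z":-0.2,"wx":0,"wy":0,"wz":0,"hand":1},{"x":0.1,"y":0.2,"z":-0.1,"wx":0,"wy":0,"wz":0,"hand":1},{"x":0.1,"y":0.2,"z":0,"wx":0,"wy":0,"wz":0,"hand":1},{"x":0.1,"y":0.2,"z":0,"wx":0,"wy":0,"wz":0,"hand":1},{"x":0.1,"y":0.2,"z":0,"wx":0,"wy":0,"wz":0,"hand":1},{"x":0,"y":0,"z":0,"wx":0,"wy":0,"wz":0,"hand":1}]}}

```text
time: 12.02
tool_pos: [0.563, 0.1936, 0.2396]
tool_rot: [0.0, -0.003, 1.0, 0.001]
contact_force: [-0.0, -0.3, 0.7]
gripper_width: 1.0
grasp_force: 0.0
```

Run:
```python
from h import *
p,R,s=pose();print(p,R.round(4),s["time"],s["contact_force"])
c=calibration("wrist");w=grab_frame("wrist")
cv2.imwrite("pics/w5.png",w);np.save("w5.npy",c,allow_pickle=True)
```

```text
[0.56297552 0.19357963 0.23963261] [[-1.0e+00 -5.6e-03  4.0e-04]
 [-5.6e-03  1.0e+00  2.5e-03]
 [-4.0e-04  2.5e-03 -1.0e+00]] 12.0167 [-0.02141004 -0.30212351  0.66616677]
```

View pics/w5.png

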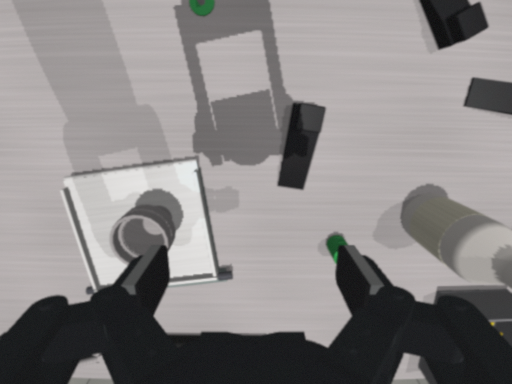

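The view shows the nested cup pair upright on the tray at (143,232), the lip from (65,178) to (198,158), and the wedge with its block at (309,117) and nose at (291,187). Now I'll refine the wedge and lip measurements from this view by code.

Run:
```python
from h import *
c=np.load("w5.npy",allow_pickle=True).item();im=cv2.imread("pics/w5.png");g=im.max(2).astype(float)
sub=im.max(2)[90:200,268:335]
m=np.zeros(g.shape,np.uint8);m[90:200,268:335]=(sub<64)
b=max(blobs(m,300),key=lambda x:x[1][4]);ct=cv2.findContours(b[0].astype(np.uint8),0,1)[0][0]
ap=cv2.approxPolyDP(ct,1.8,True).reshape(-1,2);print(ap.tolist())
print((cv2.resize(im.max(2)[98:140:2,284:332:2],None)).tolist().__repr__().replace("], [","\n"))
# lip ends: sub-pixel edge along columns
for u in range(75,196,20):
    col=g[140:200,u];d=np.diff(cv2.GaussianBlur(col[:,None],(1,3),0).ravel());k=d.argmax();print(u,140+k+.5,d[k].round())
```

```text
[[294, 103], [279, 184], [301, 188], [319, 129], [310, 130], [303, 127], [300, 109], [301, 105], [305, 104]]Traceback (most recent call last):
  File "<stdin>", line 7, in <module>
cv2.error: OpenCV(4.12.0) /io/opencv/modules/imgproc/src/resize.cpp:4211: error: (-215:Assertion failed) inv_scale_x > 0 in function 'resize'
```

Run:
```python
from h import *
c=np.load("w5.npy",allow_pickle=True).item();im=cv2.imread("pics/w5.png");g=im.max(2).astype(float)
print(g[100:134:2,292:330:2].astype(int))
n=onz(c,[(278.8,184.8),(302,188.6)],.004);print("nose",n,n.mean(0))
bb=onz(c,[(294,103)],0);print("rear base corner",bb)
P=[]
for u in range(75,196,15):
    d=np.diff(cv2.GaussianBlur(g[140:200,u][:,None],(1,3),0).ravel());k=d[5:].argmax()+5;P.append((u,140+k+.5))
print(P);L=onz(c,P,.016);f=np.polyfit(L[:,1],L[:,0],1);print("lip line x=f(y)",f,"yaw",np.arctan(-f[0]),L[:,0]-np.polyval(f,L[:,1]))
print("ends", onz(c,[(65,179),(198,158)],.016))
```

```text
[[130 150 154 159 163 165 177 183 184 183 185 184 184 185 184 184 183 184
  183]
 [108  91  92 101 103 104 132 139 142 145 146 160 181 184 182 183 184 183
  183]
 [ 78  33  39  38  37  61  63  64  67  77  88 108 131 169 180 185 185 184
  185]
 [ 59  20  24  20  38  67  70  68  69  67  62  60  63  80  97 119 146 180
  186]
 [ 45  24  24  24  44  70  69  70  69  69  68  68  67  65  62  62  79 161
  183]
 [ 38  26  23  23  52  71  70  70  70  69  68  67  66  65  65  64  82 167
  183]
 [ 32  25  18  24  48  68  70  69  69  69  69  67  66  66  64  66  99 171
  180]
 [ 24  25  25  23  38  63  71  69  69  67  66  67  67  65  64  64 123 178
  180]
 [ 21  25  20  26  39  64  70  69  69  67  68  66  66  66  63  67 142 181
  182]
 [ 25  26  19  29  41  63  70  71  70  68  68  66  65  64  65  76 156 179
  179]
 [ 22  23  25  31  39  57  69  70  68  68  68  67  66  64  63  87 166 180
  179]
 [ 26  23  22  33  35  49  68  69  68  68  66  66  66  65  63 110 175 181
  180]
 [ 27  24  26  33  35  45  65  69  68  68  66  66  65  64  66 134 181 183
  183]
 [ 22  20  25  35  37  45  68  69  67  68  66  
[... 234 characters left out ...]
 43  42  45  44  59 137 181 184 184
  184]]
nose [[0.58701083 0.22989674 0.004     ]
 [0.59216156 0.26178967 0.004     ]] [0.5895862 0.2458432 0.004    ]
rear base corner [[0.48049806 0.24621757 0.        ]]
[(75, np.float64(175.5)), (90, np.float64(173.5)), (105, np.float64(171.5)), (120, np.float64(169.5)), (135, np.float64(167.5)), (150, np.float64(165.5)), (165, np.float64(163.5)), (180, np.float64(160.5)), (195, np.float64(171.5))]
lip line x=f(y) [-0.08615629  0.56681667] yaw 0.0859440542294122 [ 0.00221791  0.00127846  0.00033379 -0.00061641 -0.00157246 -0.00253472
 -0.00350359 -0.00577036  0.01016738]
ends [[ 0.57733944 -0.05539295  0.016     ]
 [ 0.5490545   0.12405069  0.016     ]]
```

Run:
```python
from h import *
c=np.load("w5.npy",allow_pickle=True).item()
b=onz(c,[(300.3,104.3),(325.3,108),(319.8,129.7),(302.5,128.7)],.045);print(b,b.mean(0))
n=np.array([.5896,.2458]);v=n-b.mean(0)[:2];print(np.hypot(*v),np.arctan2(v[1],v[0]))
P=[(75,175.5),(90,173.5),(105,171.5),(120,169.5),(135,167.5),(150,165.5),(165,163.5),(180,160.5)]
L=onz(c,P,.016);f=np.polyfit(L[:,1],L[:,0],1);print(f,np.arctan(-f[0]),"x at y=.0345",np.polyval(f,.0345))
```

```text
[[0.48285875 0.24699524 0.045     ]
 [0.4865153  0.27550456 0.045     ]
 [0.51062124 0.27092328 0.045     ]
 [0.50970832 0.25089471 0.045     ]] [0.4974259  0.26107945 0.045     ]
0.09343193220134723 -0.164273433688212
[-0.13879024  0.56715806] 0.13790923611242176 x at y=.0345 0.5623697973294871
```

>>> {"op": "send_rows", "data": {"rows": [{"x":0.15,"y":0.15,"z":0,"wx":0,"wy":0,"wz":0,"hand":1},{"x":0.15,"y":0.15,"z":0,"wx":0,"wy":0,"wz":0,"hand":1},{"x":0.15,"y":0.15,"z":0,"wx":0,"wy":0,"wz":0,"hand":1},{"x":0,"y":0,"z":0.1,"wx":0,"wy":0,"wz":0.102,"hand":1},{"x":0,"y":0,"z":0.2,"wx":0,"wy":0,"wz":0.102,"hand":1},{"x":0,"y":0,"z":0.2,"wx":0,"wy":0,"wz":0,"hand":1},{"x":0,"y":0,"z":0.2,"wx":0,"wy":0,"wz":0,"hand":1},{"x":0,"y":0,"z":0.2,"wx":0,"wy":0,"wz":0,"hand":1},{"x":0,"y":0,"z":0.1,"wx":0,"wy":0,"wz":0,"hand":1},{"x":0,"y":0,"z":0,"wx":0,"wy":0,"wz":0,"hand":1}]}}

```text
time: 12.9
tool_pos: [0.4951, 0.2546, 0.0838]
tool_rot: [-0.004, 0.08, 0.997, -0.002]
contact_force: [-0.0, 0.1, -0.1]
gripper_width: 1.002
grasp_force: 0.0
```

Run:
```python
from h import *
import math
p,R,s=pose();print(p,R.round(4),s["time"])
d=R.T@(np.array([.4955,.261,.013])-p);print("tool-frame norm",d/.15,"yaw",math.atan2(-R[0,1],R[1,1]))
c=calibration("wrist");w=grab_frame("wrist");cv2.imwrite("pics/w6.png",w);np.save("w6.npy",c,allow_pickle=True)
# predicted block-top corners and check of dark mask
e=np.array([math.cos(-.155),math.sin(-.155),0]);f=np.array([-e[1],e[0],0]);O=np.array([.4955,.261,0])
C=[O+a*e+b*f+[0,0,.045] for a,b in((-.015,-.015),(-.015,.015),(.015,.015),(.015,-.015))];print(proj(c,C).round(1))
u,v=proj(c,[O+[0,0,.045]])[0].astype(int);g=w.max(2)
print(u,v);print(g[v,u-60:u+60:3]);print(g[v-60:v+60:3,u])
```

```text
[0.4951012  0.25463972 0.08382799] [[-0.9871  0.1601 -0.0078]
 [ 0.1602  0.9871 -0.0032]
 [ 0.0072 -0.0044 -1.    ]] 12.9
tool-frame norm [0.00076909 0.04438077 0.47201157] yaw -0.1608343538393114
[[240.1 201.6]
 [285.5 201.5]
 [284.2 242.9]
 [240.8 243. ]]
262 222
[105 105 106 106 107 118 144 142 141 153 163 169 100  29  31  31  34  31
  30  32  33  33  31  32  32  31  30  34 141 190 189 205 207 208 206 205
 205 205 204 203]
[125 127 130 129 128 128 129 128 122  33  26  23  22  26  23  31  35  32
  33  34  33  29  31  29  24  24  29  29  39  39  36  39  36  38  38  40
  40  39  39  41]
```

>>> {"op": "send_rows", "data": {"rows": [{"x":0,"y":0.044,"z":0,"wx":0,"wy":0,"wz":0,"hand":1},{"x":0,"y":0,"z":0,"wx":0,"wy":0,"wz":0,"hand":1},{"x":0,"y":0,"z":0.1,"wx":0,"wy":0,"wz":0,"hand":1},{"x":0,"y":0,"z":0.1,"wx":0,"wy":0,"wz":0,"hand":1},{"x":0,"y":0,"z":0.1,"wx":0,"wy":0,"wz":0,"hand":1},{"x":0,"y":0,"z":0.1,"wx":0,"wy":0,"wz":0,"hand":1},{"x":0,"y":0,"z":0.05,"wx":0,"wy":0,"wz":0,"hand":1},{"x":0,"y":0,"z":0.02,"wx":0,"wy":0,"wz":0,"hand":1},{"x":0,"y":0,"z":0,"wx":0,"wy":0,"wz":0,"hand":1},{"x":0,"y":0,"z":0,"wx":0,"wy":0,"wz":0,"hand":1}]}}

```text
time: 13.78
tool_pos: [0.4997, 0.2636, 0.0193]
tool_rot: [0.001, 0.08, 0.997, 0.0]
contact_force: [-0.3, -0.4, 0.2]
gripper_width: 0.999
grasp_force: 0.0
```

>>> {"op": "send_rows", "data": {"rows": [{"x":0,"y":0,"z":0,"wx":0,"wy":0,"wz":0,"hand":-1},{"x":0,"y":0,"z":0,"wx":0,"wy":0,"wz":0,"hand":-1},{"x":0,"y":0,"z":0,"wx":0,"wy":0,"wz":0,"hand":-1},{"x":0,"y":0,"z":0,"wx":0,"wy":0,"wz":0,"hand":-1},{"x":0,"y":0,"z":0,"wx":0,"wy":0,"wz":0,"hand":-1},{"x":0,"y":0,"z":0,"wx":0,"wy":0,"wz":0,"hand":-1},{"x":0,"y":0,"z":0,"wx":0,"wy":0,"wz":0,"hand":-1},{"x":0,"y":0,"z":0,"wx":0,"wy":0,"wz":0,"hand":-1},{"x":0,"y":0,"z":0,"wx":0,"wy":0,"wz":0,"hand":-1},{"x":0,"y":0,"z":0,"wx":0,"wy":0,"wz":0,"hand":-1}]}}

```text
time: 14.62
tool_pos: [0.4993, 0.2634, 0.0189]
tool_rot: [0.001, 0.08, 0.997, 0.0]
contact_force: [-0.1, -0.2, 5.5]
gripper_width: 0.392
grasp_force: 60.5
```

Run:
```python
from h import *
import math
p,R,s=pose();print(p,R.round(4),s["time"],s["contact_force"],s["ft_torque"])
```

```text
[0.49930952 0.26339656 0.01886049] [[-9.873e-01  1.590e-01  1.200e-03]
 [ 1.590e-01  9.873e-01  3.000e-04]
 [-1.100e-03  5.000e-04 -1.000e+00]] 14.6167 [-0.12154236 -0.17772125  5.51351445] [-0.18047211  0.17473647 -0.00835461]
```

>>> {"op": "send_rows", "data": {"rows": [{"x":0,"y":0,"z":-0.07,"wx":0,"wy":0,"wz":0,"hand":-1},{"x":0,"y":0,"z":-0.1,"wx":0,"wy":0,"wz":0,"hand":-1},{"x":0,"y":0,"z":-0.1,"wx":0,"wy":0,"wz":0,"hand":-1},{"x":0.005,"y":-0.1,"z":0,"wx":0,"wy":0,"wz":0,"hand":-1},{"x":0.01,"y":-0.21,"z":0,"wx":0,"wy":0,"wz":0,"hand":-1},{"x":0.01,"y":-0.21,"z":0,"wx":0,"wy":0,"wz":0,"hand":-1},{"x":0.01,"y":-0.21,"z":0,"wx":0,"wy":0,"wz":0,"hand":-1},{"x":0.01,"y":-0.21,"z":0,"wx":0,"wy":0,"wz":0,"hand":-1},{"x":0.01,"y":-0.21,"z":0,"wx":0,"wy":0,"wz":0,"hand":-1},{"x":0.01,"y":-0.21,"z":0,"wx":0,"wy":0,"wz":0,"hand":-1}]}}

```text
time: 15.45
tool_pos: [0.4544, 0.0616, 0.0571]
tool_rot: [-0.001, 0.08, 0.997, -0.0]
contact_force: [0.4, -0.3, -1.9]
gripper_width: 0.399
grasp_force: 60.4
```

>>> {"op": "send_rows", "data": {"rows": [{"x":0.01,"y":-0.21,"z":0,"wx":0,"wy":0,"wz":0,"hand":-1},{"x":0.005,"y":-0.1,"z":0,"wx":0,"wy":0,"wz":0,"hand":-1},{"x":0,"y":0,"z":0,"wx":0,"wy":0,"wz":-0.096,"hand":-1},{"x":0,"y":0,"z":0,"wx":0,"wy":0,"wz":-0.096,"hand":-1},{"x":0,"y":0,"z":0,"wx":0,"wy":0,"wz":-0.096,"hand":-1},{"x":0,"y":0,"z":0,"wx":0,"wy":0,"wz":-0.096,"hand":-1},{"x":0,"y":0,"z":0,"wx":0,"wy":0,"wz":0,"hand":-1},{"x":0,"y":0,"z":0,"wx":0,"wy":0,"wz":0,"hand":-1},{"x":0,"y":0,"z":0,"wx":0,"wy":0,"wz":0,"hand":-1},{"x":0,"y":0,"z":0,"wx":0,"wy":0,"wz":0,"hand":-1}]}}

```text
time: 16.28
tool_pos: [0.4465, 0.0177, 0.0581]
tool_rot: [-0.0, -0.07, 0.998, 0.0]
contact_force: [0.3, 0.2, -1.8]
gripper_width: 0.396
grasp_force: 60.5
```

Run:
```python
from h import *
import math
p,R,s=pose();print(p,R.round(4),s["time"],s["contact_force"],s["ft_torque"])
c=calibration("wrist");w=grab_frame("wrist");cv2.imwrite("pics/w7.png",w);np.save("w7.npy",c,allow_pickle=True)
t=grab_frame("top");cv2.imwrite("pics/top7.png",t);cv2.imwrite("pics/scene7.png",grab_frame("scene"))
```

```text
[0.44654464 0.01774686 0.05813973] [[-9.901e-01 -1.403e-01 -7.000e-04]
 [-1.403e-01  9.901e-01  0.000e+00]
 [ 7.000e-04  1.000e-04 -1.000e+00]] 16.2833 [ 0.31196716  0.16106264 -1.782149  ] [ 0.00498001  0.00692256 -0.01624608]
```

Run:
```python
from h import *
c=np.load("w7.npy",allow_pickle=True).item();w=cv2.imread("pics/w7.png");g=w.max(2)
e=np.array([.990,.1405,0]);f=np.array([-.1405,.990,0]);T=np.array([.4465,.0177,0])-.004*e
N=[T+.095*e+b*f+[0,0,.0432] for b in(-.018,.018)];print("pred nose",proj(c,N).round(1))
print("pred lip",proj(c,[[.563,.0345,.016]]+[[.563-.1405*b,.0345+.99*b,.016] for b in(-.09,.09)]).round(1))
u,v=proj(c,[np.mean(N,0)])[0].astype(int)
print(u,v);print(g[v-30:v+40:3,u-60:u+61:6])
t=cv2.imread("pics/top7.png");ct=calibration("top")
print("top pred nose",proj(ct,N).round(1),"lip",proj(ct,[[.563-.1405*b,.0345+.99*b,.016] for b in(-.09,0,.09)]).round(1))
```

```text
pred nose [[227.  357.3]
 [278.5 357.3]]
pred lip [[253.  355.5]
 [143.5 354.4]
 [362.4 354.5]]
252 357
[[ 38  38  38 221 231 196  47  46  46  47  46  45  46  46  45 223 222 218
   38  39  37]
 [ 37  37  38 197 219 204  45  46  47  46  46  45  46  46  45 218 218 206
   39  37  40]
 [ 38  38  37  43  44  41  38  41  46  46  46  45  46  42  39  42  43  41
   39  39  39]
 [ 37  41  37  40  39  40  40  41  38  40  42  39  39  36  39  40  39  37
   40  36  40]
 [ 39  38  41  38  40  39  36  38  38  37  39  36  36  38  34  38  38  38
   37  38  39]
 [ 38  37  39  38  36  38  37  39  37  37  37  37  36  36  36  36  38  39
   37  38  38]
 [ 41  40  37  39  39  39  38  37  38  41  40  39  38  39  40  39  39  38
   37  37  37]
 [ 39  37  41  38  39  38  38  38  39  37  39  38  38  38  39  39  39  38
   39  38  39]
 [ 35  37  40  37  39  38  39  38  38  38  38  36  39  39  38  40  39  39
   38  40  39]
 [ 38  37  39  36  37  37  39  40  38  39  38  39  38  39  37  40  39  38
   38  38  38]
 [ 37  35  38  32  37  39  40  38  40  37  38  39  40  40  39  38  38  38
   36  37  36]
 [ 35  35  36  38  38  39  38  38  39  37  40  38  40  38  37  39  38  35
   35  35  36]
 [ 35  35  37  37  39  41  39  37  38  37  39  37  37  38  38  40  39  36
   38  36  36]
 [ 38  39  38  38  39  37  36  38  38  37  40  40  37  38  36  37  37  38
   38  38  38]
 [ 39  37  38  39  39  39  37  38  40  36  38  38  36  36  35  36  37  37
   37  37  38]
 [ 38  38  40  36  37  38  38  39  37  38  39  39  40  38  39  39  39  39
   37  37  38]
 [ 39  39  38  40  40  40  41  40  40  38  40  38  39  39  39  36  41  36
   40  38  38]
 [ 39  37  37  39  38  38  42  38  36  40  37  38  40  39  37  39  36  36
   40  37  37]
 [ 37  40  37  38  39  39  37  36  37  40  38  37  39  38  38  37  40  39
   38  37  39]]
top pred nose [[267.  190.7]
 [256.7 192.4]] lip [[285.7 181. ]
 [260.5 185.2]
 [235.3 189.3]]
```

>>> {"op": "send_rows", "data": {"rows": [{"x":0,"y":0,"z":0.08,"wx":0,"wy":0,"wz":0,"hand":-1},{"x":0,"y":0,"z":0.08,"wx":0,"wy":0,"wz":0,"hand":-1},{"x":0,"y":0,"z":0.06,"wx":0,"wy":0,"wz":0,"hand":-1},{"x":0,"y":0,"z":0.03,"wx":0,"wy":0,"wz":0,"hand":-1},{"x":0,"y":0,"z":0.01,"wx":0,"wy":0,"wz":0,"hand":-1},{"x":0,"y":0,"z":0,"wx":0,"wy":0,"wz":0,"hand":-1},{"x":0,"y":0,"z":0,"wx":0,"wy":0,"wz":0,"hand":-1},{"x":0,"y":0,"z":0,"wx":0,"wy":0,"wz":0,"hand":-1},{"x":0,"y":0,"z":0,"wx":0,"wy":0,"wz":0,"hand":-1},{"x":0,"y":0,"z":0,"wx":0,"wy":0,"wz":0,"hand":-1}]}}

```text
time: 17.27
tool_pos: [0.4473, 0.0178, 0.0198]
tool_rot: [0.0, -0.071, 0.997, -0.0]
contact_force: [0.6, 0.2, -3.0]
gripper_width: 0.397
grasp_force: 60.5
```

```bash
cat > m.py <<'E'
from h import *
import math
p,R,s=pose();print(p,"yaw",math.atan2(-R[0,1],R[1,1]),s["time"],s["contact_force"].round(1),s["ft_torque"].round(2))
e=np.array([.990,.1405]);l=np.array([.563,.0345]);d=p[:2]-l
print("TCP along",d@e,"lateral",d@[-.1405,.990],"nose past lip",d@e+.091)
E
python3 m.py
python3 - <<'E'
from h import *
# nose seen from top view and scene view
t=grab_frame("top");cv2.imwrite("pics/top8.png",t);s=grab_frame("scene");cv2.imwrite("pics/scene8.png",s)
p,R,_=pose();e=-R[:2,0];f=R[:2,1]
for n,im in(("top",t),("scene",s)):
    c=calibration(n);N=[np.r_[p[:2]+.091*e+b*f,.004] for b in(-.018,0,.018)];q=proj(c,N);print(n,q.round(1))
    L=[np.r_[p[:2]+a*e,.004+max(0,(.091-a))*.275] for a in np.arange(.04,.131,.004)]
    print([(int(im[int(round(v)),int(round(u))].max())) for u,v in proj(c,L)])
E
```

```text
[0.44725591 0.01777307 0.01982808] yaw 0.14184718134151011 17.2667 [ 0.6  0.2 -3. ] [ 0.    0.01 -0.03]
TCP along -0.1169367857521439 lateral -0.0002976125505502467 nose past lip -0.025936785752143907
top [[266.8 192. ]
 [261.8 192.8]
 [256.7 193.7]]
[80, 73, 80, 74, 66, 64, 67, 59, 52, 42, 27, 22, 24, 44, 104, 121, 125, 119, 114, 100, 119, 158, 167]
scene [[253.3 190.4]
 [256.7 193.8]
 [260.  197.3]]
[27, 39, 32, 31, 34, 30, 35, 35, 25, 31, 27, 36, 27, 94, 159, 171, 170, 156, 149, 199, 199, 197, 138]
```

>>> {"op": "send_rows", "data": {"rows": [{"x":0,"y":0,"z":0.007,"wx":0,"wy":0,"wz":0,"hand":-1},{"x":0,"y":0,"z":0,"wx":0,"wy":0,"wz":0,"hand":-1},{"x":-0.02,"y":0,"z":0,"wx":0,"wy":0,"wz":0,"hand":-1},{"x":-0.04,"y":0,"z":0,"wx":0,"wy":0,"wz":0,"hand":-1},{"x":-0.06,"y":0,"z":0,"wx":0,"wy":0,"wz":0,"hand":-1},{"x":-0.06,"y":0,"z":0,"wx":0,"wy":0,"wz":0,"hand":-1},{"x":-0.06,"y":0,"z":0,"wx":0,"wy":0,"wz":0,"hand":-1},{"x":-0.05,"y":0,"z":0,"wx":0,"wy":0,"wz":0,"hand":-1},{"x":-0.02,"y":0,"z":0,"wx":0,"wy":0,"wz":0,"hand":-1},{"x":0,"y":0,"z":0,"wx":0,"wy":0,"wz":0,"hand":-1}]}}

```text
time: 18.2
tool_pos: [0.4948, 0.0244, 0.0189]
tool_rot: [0.001, -0.071, 0.997, -0.0]
contact_force: [1.1, -0.8, 1.9]
gripper_width: 0.401
grasp_force: 61.0
```

```bash
python3 m.py
```

```text
[0.49476312 0.02443767 0.01885515] yaw 0.14202004744553348 18.2 [ 1.1 -0.8  1.9] [-0.04 -0.16 -0.02]
TCP along -0.06896826699419129 lateral -0.00037442038831292883 nose past lip 0.022031733005808712
```

>>> {"op": "send_rows", "data": {"rows": [{"x":-0.01,"y":0,"z":0,"wx":0,"wy":0,"wz":0,"hand":-1},{"x":-0.01,"y":0,"z":0,"wx":0,"wy":0,"wz":0,"hand":-1},{"x":-0.01,"y":0,"z":0,"wx":0,"wy":0,"wz":0,"hand":-1},{"x":-0.01,"y":0,"z":0,"wx":0,"wy":0,"wz":0,"hand":-1},{"x":0,"y":0,"z":0,"wx":0,"wy":0,"wz":0,"hand":-1},{"x":0,"y":0,"z":0,"wx":0,"wy":0,"wz":0,"hand":-1},{"x":0,"y":0,"z":0,"wx":0,"wy":0,"wz":0,"hand":-1},{"x":0,"y":0,"z":0,"wx":0,"wy":0,"wz":0,"hand":-1},{"x":0,"y":0,"z":0,"wx":0,"wy":0,"wz":0,"hand":-1},{"x":0,"y":0,"z":0,"wx":0,"wy":0,"wz":0,"hand":-1}]}}

```text
time: 19.03
tool_pos: [0.4989, 0.0252, 0.0188]
tool_rot: [-0.0, -0.071, 0.997, -0.0]
contact_force: [-3.9, -0.5, 6.4]
gripper_width: 0.401
grasp_force: 61.5
```

>>> {"op": "send_rows", "data": {"rows": [{"x":-0.01,"y":0,"z":0,"wx":0,"wy":0,"wz":0,"hand":-1},{"x":-0.01,"y":0,"z":0,"wx":0,"wy":0,"wz":0,"hand":-1},{"x":-0.01,"y":0,"z":0,"wx":0,"wy":0,"wz":0,"hand":-1},{"x":0,"y":0,"z":0,"wx":0,"wy":0,"wz":0,"hand":-1},{"x":0,"y":0,"z":0,"wx":0,"wy":0,"wz":0,"hand":-1},{"x":0,"y":0,"z":0,"wx":0,"wy":0,"wz":0,"hand":-1},{"x":0,"y":0,"z":0,"wx":0,"wy":0,"wz":0,"hand":-1},{"x":0,"y":0,"z":0,"wx":0,"wy":0,"wz":0,"hand":-1},{"x":0,"y":0,"z":0,"wx":0,"wy":0,"wz":0,"hand":-1},{"x":0,"y":0,"z":0,"wx":0,"wy":0,"wz":0,"hand":-1}]}}

```text
time: 19.87
tool_pos: [0.501, 0.0255, 0.0188]
tool_rot: [-0.004, -0.071, 0.997, -0.0]
contact_force: [-12.6, -1.6, 14.9]
gripper_width: 0.395
grasp_force: 62.4
```

>>> {"op": "send_rows", "data": {"rows": [{"x":-0.01,"y":0,"z":0,"wx":0,"wy":0,"wz":0,"hand":-1},{"x":-0.01,"y":0,"z":0,"wx":0,"wy":0,"wz":0,"hand":-1},{"x":-0.01,"y":0,"z":0,"wx":0,"wy":0,"wz":0,"hand":-1},{"x":0,"y":0,"z":0,"wx":0,"wy":0,"wz":0,"hand":-1},{"x":0,"y":0,"z":0,"wx":0,"wy":0,"wz":0,"hand":-1},{"x":0,"y":0,"z":0,"wx":0,"wy":0,"wz":0,"hand":-1},{"x":0,"y":0,"z":0,"wx":0,"wy":0,"wz":0,"hand":-1},{"x":0,"y":0,"z":0,"wx":0,"wy":0,"wz":0,"hand":-1},{"x":0,"y":0,"z":0,"wx":0,"wy":0,"wz":0,"hand":-1},{"x":0,"y":0,"z":0,"wx":0,"wy":0,"wz":0,"hand":-1}]}}

```text
time: 20.7
tool_pos: [0.5049, 0.0261, 0.0188]
tool_rot: [-0.004, -0.071, 0.997, -0.0]
contact_force: [-14.1, -3.2, 16.3]
gripper_width: 0.395
grasp_force: 62.6
```

```bash
python3 m.py
```

```text
[0.50493414 0.02612392 0.01878683] yaw 0.14251829904451754 20.7 [-14.1  -3.2  16.3] [-0.47  2.38  0.  ]
TCP along -0.0586620370176475 lateral -0.00013406803342656094 nose past lip 0.032337962982352496
```

>>> {"op": "send_rows", "data": {"rows": [{"x":0,"y":0,"z":-0.006,"wx":0,"wy":0,"wz":0,"hand":-1},{"x":0,"y":0,"z":0,"wx":0,"wy":0,"wz":0,"hand":-1},{"x":-0.01,"y":0,"z":0,"wx":0,"wy":0,"wz":0,"hand":-1},{"x":-0.01,"y":0,"z":0,"wx":0,"wy":0,"wz":0,"hand":-1},{"x":0,"y":0,"z":0,"wx":0,"wy":0,"wz":0,"hand":-1},{"x":0,"y":0,"z":0,"wx":0,"wy":0,"wz":0,"hand":-1},{"x":0,"y":0,"z":0,"wx":0,"wy":0,"wz":0,"hand":-1},{"x":0,"y":0,"z":0,"wx":0,"wy":0,"wz":0,"hand":-1},{"x":0,"y":0,"z":0,"wx":0,"wy":0,"wz":0,"hand":-1},{"x":0,"y":0,"z":0,"wx":0,"wy":0,"wz":0,"hand":-1}]}}

```text
time: 21.53
tool_pos: [0.5079, 0.0267, 0.0188]
tool_rot: [-0.004, -0.071, 0.997, -0.0]
contact_force: [-11.1, -1.8, 10.4]
gripper_width: 0.398
grasp_force: 62.0
```

```bash
python3 m.py
python3 - <<'E'
from h import *
a=cv2.imread("pics/scene8.png");b=grab_frame("scene");cv2.imwrite("pics/scene9.png",b);cv2.imwrite("pics/top9.png",grab_frame("top"))
c=calibration("scene")
# tray corner features: bright edge of tray along lip ends & cup rim shift
r=slice(165,255);q=slice(180,280)
A=cv2.cvtColor(a,6);B=cv2.cvtColor(b,6)
for n,X in(("cups",[.625,.07,.06]),("lipR",[.577,-.045,.02]),("lipL",[.552,.11,.02]),("hingeR",[.74,-.03,.02])):
    u,v=proj(c,[X])[0].astype(int);T=A[v-9:v+10,u-9:u+10];S=B[v-14:v+15,u-14:u+15]
    m=cv2.matchTemplate(S,T,cv2.TM_CCOEFF_NORMED);_,mx,_,l=cv2.minMaxLoc(m)
    x,y=l
    sub=lambda l,c,r:0.5*(l-r)/(l-2*c+r+1e-9)
    dx=sub(*m[y,x-1:x+2]) if 0<x<10 else 0;dy=sub(*m[y-1:y+2,x]) if 0<y<10 else 0
    print(n,(u,v),mx.__round__(3),x-5+dx,y-5+dy,"per mm up",(proj(c,[np.array(X)+[0,0,.005]])[0]-proj(c,[X])[0])/5)
E
```

```text
[0.50787    0.02669852 0.01881285] yaw 0.14238185448126206 21.5333 [-11.1  -1.8  10.4] [-0.4   1.9   0.01]
TCP along -0.05567481057645754 lateral 2.2300797502429746e-05 nose past lip 0.03532518942354246
cups (np.int64(239), np.int64(205)) 0.936 -0.19232403 -0.025091363 per mm up [-0.00887585 -0.15977799]
lipR (np.int64(235), np.int64(180)) 0.841 -0.43109438 -0.30141157 per mm up [-0.01089628 -0.16391275]
lipL (np.int64(265), np.int64(210)) 0.925 -0.11960661 0.030392054 per mm up [ 0.00939938 -0.15127815]
hingeR (np.int64(194), np.int64(204)) 0.991 -0.029773105 -0.013656136 per mm up [-0.03945241 -0.15406665]
```

Run:
```python
from h import *
w=grab_frame("wrist");c=calibration("wrist");cv2.imwrite("pics/w9.png",w);np.save("w9.npy",c,allow_pickle=True)
for dz in(0,.005):
    print(dz,proj(c,[[.563-.1405*b,.0345+.99*b,.016+dz] for b in(-.09,-.06,-.03,0,.03,.06,.09)]).round(1).tolist())
g=w.max(2);np.set_printoptions(linewidth=200)
print(np.arange(60,460,16));print(np.c_[np.arange(240,348,4),g[240:348:4,60:460:16]])
```

```text
0 [[108.5, 327.8], [156.0, 328.8], [204.2, 329.4], [252.8, 329.7], [301.4, 329.6], [349.6, 329.1], [396.9, 328.3]]
0.005 [[104.7, 333.6], [153.4, 334.7], [202.9, 335.4], [252.8, 335.6], [302.7, 335.5], [352.2, 335.0], [400.8, 334.1]]
[ 60  76  92 108 124 140 156 172 188 204 220 236 252 268 284 300 316 332 348 364 380 396 412 428 444]
[[240 217 215 213 213 217 217 200 131 127 122  31  27  27  29  34 127 153 149 216 232 230 226 228 229 230]
 [244 216 218 218 216 212 214 216 216 201  95  29  34  35  35  32 100 151 153 229 228 228 232 229 227 229]
 [248 215 215 218 218 217 215 212 214 215 106  30  35  39  36  36 110 152 149 228 229 229 229 229 231 229]
 [252 214 213 215 217 218 218 216 214 209 108  33  34  31  36  30 111 145 151 229 226 227 230 230 229 228]
 [256 216 217 213 215 216 217 217 217 156 108  29  32  31  33  30 108  94 221 225 229 227 225 226 231 232]
 [260 216 217 216 215 213 215 216 217  51 107  32  33  33  29  32 107  41 228 224 225 225 228 227 225 226]
 [264 215 213 218 218 216 215 214 214  38 106  32  30  33  30  32 107  42 227 231 227 225 224 225 230 228]
 [268 215 216 2
[... 1425 characters left out ...]
  48  48  48 127  41  43  41  45  46  52  41  42  41 231]
 [324 227  41  40  40 125  46  45  38  37  41 122  42  42  47 126  40  41  41  46  45 224  40  43  41 225]
 [328  48  41  41  37 141  46  44  40  39  38 131 127 128 126 126  39  40  41  44  44 120  40  41  41  44]
 [332  40  39  40  40  43  47  45  41  43  40  83 205 217 204  82  41  39  42  46  45  42  39  41  41  42]
 [336  39  41  39  39  41  44  43  40  38  40  40  39 227  41  39  43  39  43  41  46  40  38  41  42  40]
 [340  41  41  41  40  39  40 110  40  45  41  39  38  39  39  38  40  46  40 140  38  42  42  39  41  40]
 [344  42  40  40  40  40  41 237  41  43  42  40  39  39  40  41  40  42  39 245  42  40  40  39  42  40]]
```

>>> {"op": "send_rows", "data": {"rows": [{"x":0,"y":0,"z":-0.005,"wx":0,"wy":0,"wz":0,"hand":-1},{"x":-0.01,"y":0,"z":0,"wx":0,"wy":0,"wz":0,"hand":-1},{"x":-0.01,"y":0,"z":0,"wx":0,"wy":0,"wz":0,"hand":-1},{"x":-0.01,"y":0,"z":0,"wx":0,"wy":0,"wz":0,"hand":-1},{"x":-0.01,"y":0,"z":0,"wx":0,"wy":0,"wz":0,"hand":-1},{"x":-0.01,"y":0,"z":0,"wx":0,"wy":0,"wz":0,"hand":-1},{"x":0,"y":0,"z":0,"wx":0,"wy":0,"wz":0,"hand":-1},{"x":0,"y":0,"z":0,"wx":0,"wy":0,"wz":0,"hand":-1},{"x":0,"y":0,"z":0,"wx":0,"wy":0,"wz":0,"hand":-1},{"x":0,"y":0,"z":0,"wx":0,"wy":0,"wz":0,"hand":-1}]}}

```text
time: 22.52
tool_pos: [0.5153, 0.0279, 0.0189]
tool_rot: [-0.004, -0.071, 0.997, 0.0]
contact_force: [-9.0, -1.8, 7.2]
gripper_width: 0.395
grasp_force: 61.4
```

```bash
cat > lip.py <<'E'
from h import *
import math
w=grab_frame("wrist");c=calibration("wrist");g=w.max(2).astype(int);np.set_printoptions(linewidth=200)
for dz in(0,.0025,.005): print(dz,proj(c,[[.5623,.0345,.016+dz]])[0].round(1),"bar centre if .565:",proj(c,[[.565,.0345,.020+dz]])[0].round(1))
print(np.c_[np.arange(290,346,2),g[290:346:2,216:292:6]])
E
python3 m.py; python3 lip.py
```

```text
[0.5153379  0.02792706 0.01888558] yaw 0.14224857879568523 22.5167 [-9.  -1.8  7.2] [-0.28  1.35  0.04]
TCP along -0.04810898016554053 lateral 0.00018931068890156664 nose past lip 0.04289101983445947
0 [252.7 318.6] bar centre if .565: [252.1 326.8]
0.0025 [252.7 321.4] bar centre if .565: [252.1 329.8]
0.005 [252.7 324.4] bar centre if .565: [252.1 332.9]
[[290  48  32  32  29  32  31  33  33  31  34  31  50  69]
 [292  58  34  33  32  32  34  33  31  32  32  32  67 101]
 [294  80  36  33  31  32  32  35  32  34  33  34  83 123]
 [296 108  39  31  33  32  32  32  34  34  33  32  96 120]
 [298  90  41  37  38  37  38  36  36  34  33  32  82 119]
 [300  97  45  44  43  47  47  46  47  47  47  45  84 125]
 [302 114  45  45  45  47  47  49  49  48  49  46  99 119]
 [304 118  47  45  45  48  49  47  47  48  49  47  95 121]
 [306 124  51  44  47  47  49  46  49  50  48  48 100 124]
 [308 126  52  45  49  47  49  49  49  47  46  50 102 124]
 [310 126  56  47  48  49  48  49  47  46  49  48 106 124]
 [312 123  56  46  48  48  49  48  46  47  50  48 114 126]
 [314 122  64  49  48  47  49  48
[... 211 characters left out ...]
1 174 173 172 171 170 170 169 168 169 167 167 168]
 [324 199 218 218 216 216 215 215 214 215 214 214 215 214]
 [326 231 242 242 242 242 241 241 241 241 241 241 241 240]
 [328 246 247 247 247 247 247 247 247 247 247 247 247 247]
 [330 234 245 246 247 233 247 247 247 238 243 246 246 227]
 [332 103 117 147 238 245 245 245 245 245 238 149 119 114]
 [334  41  42  42  75 197 243 245 244 210  79  41  39  40]
 [336  43  39  38  41  45 127 212 133  48  40  39  42  41]
 [338  41  40  39  38  41  38  46  38  41  43  42  40  39]
 [340  38  39  37  39  40  38  40  37  39  38  41  40  38]
 [342  40  39  39  38  37  40  40  37  39  41  41  38  39]
 [344  41  41  41  41  41  39  38  41  43  39  39  39  41]]
```

>>> {"op": "send_rows", "data": {"rows": [{"x":0,"y":0,"z":-0.003,"wx":0,"wy":0,"wz":0,"hand":-1},{"x":-0.01,"y":0,"z":0,"wx":0,"wy":0,"wz":0,"hand":-1},{"x":-0.01,"y":0,"z":0,"wx":0,"wy":0,"wz":0,"hand":-1},{"x":-0.01,"y":0,"z":0,"wx":0,"wy":0,"wz":0,"hand":-1},{"x":-0.005,"y":0,"z":0,"wx":0,"wy":0,"wz":0,"hand":-1},{"x":0,"y":0,"z":0,"wx":0,"wy":0,"wz":0,"hand":-1},{"x":0,"y":0,"z":0,"wx":0,"wy":0,"wz":0,"hand":-1},{"x":0,"y":0,"z":0,"wx":0,"wy":0,"wz":0,"hand":-1},{"x":0,"y":0,"z":0,"wx":0,"wy":0,"wz":0,"hand":-1},{"x":0,"y":0,"z":0,"wx":0,"wy":0,"wz":0,"hand":-1}]}}

```text
time: 23.4
tool_pos: [0.5204, 0.0287, 0.0189]
tool_rot: [-0.004, -0.071, 0.997, 0.0]
contact_force: [-6.4, -2.2, 2.6]
gripper_width: 0.397
grasp_force: 61.1
```

```bash
python3 m.py; python3 lip.py
python3 - <<'E'
from h import *
t=grab_frame("top");s=grab_frame("scene");w=grab_frame("wrist")
a=cv2.resize(s[150:260,170:300],None,fx=3,fy=3,interpolation=1);b=cv2.resize(w[200:350,120:390],None,fx=1.45,fy=1.45,interpolation=1)
d=cv2.resize(t[120:230,180:310],None,fx=2,fy=2,interpolation=1)
o=np.zeros((560,800,3),np.uint8);o[:330,:390]=a;o[:b.shape[0],395:395+b.shape[1]]=b;o[335:335+d.shape[0],:d.shape[1]]=d;cv2.imwrite("pics/end.png",o)
E
```

```text
[0.52036311 0.02871081 0.01888111] yaw 0.14216387497398855 23.4 [-6.4 -2.2  2.6] [-0.25  1.17  0.  ]
TCP along -0.04302390401962631 lateral 0.0002591860138396171 nose past lip 0.04797609598037369
0 [252.6 311.6] bar centre if .565: [251.9 319.8]
0.0025 [252.6 314.4] bar centre if .565: [251.9 322.8]
0.005 [252.6 317.2] bar centre if .565: [251.9 325.8]
[[290  44  29  32  34  33  33  32  33  31  32  33  49  62]
 [292  45  31  33  33  34  33  34  33  33  33  31  50  66]
 [294  53  32  29  30  34  33  32  32  33  32  31  54  83]
 [296  68  37  31  32  32  35  32  36  31  33  32  62  98]
 [298  82  43  35  37  36  35  35  34  36  32  36  65 101]
 [300 101  45  44  43  47  47  47  48  47  47  44  73 106]
 [302 113  47  46  42  49  47  48  47  50  50  47  86 116]
 [304 117  46  43  47  49  48  47  49  48  49  47  93 118]
 [306 119  48  43  48  47  47  48  48  48  48  47 100 124]
 [308 123  50  45  48  48  49  46  47  49  47  48 103 124]
 [310 122  55  45  46  48  47  48  47  47  48  46 109 126]
 [312 122  61  48  49  52  50  47  45  48  48  45 111 123]
 [314 120 111 109 110 108 108 108 103
[... 207 characters left out ...]
4 245 247 247 247 247 246 247 247 247 246 247 247]
 [324 223 246 247 247 243 247 247 247 243 247 247 247 242]
 [326 237 244 245 245 245 245 245 245 245 245 245 245 245]
 [328 239 246 246 246 246 246 246 246 246 245 245 245 245]
 [330 233 243 245 246 246 246 246 246 246 246 245 243 243]
 [332 106 120 152 240 245 246 246 246 245 241 161 121 119]
 [334  40  41  38  76 192 242 244 243 205  81  42  41  39]
 [336  39  41  39  39  44 123 205 130  47  41  40  38  41]
 [338  41  40  39  41  39  43  46  40  39  41  40  42  39]
 [340  39  39  37  38  39  38  40  39  39  39  38  36  40]
 [342  40  38  40  40  38  38  38  39  39  37  38  40  39]
 [344  40  39  42  40  41  39  40  39  40  40  40  40  42]]
```

View pics/end.png

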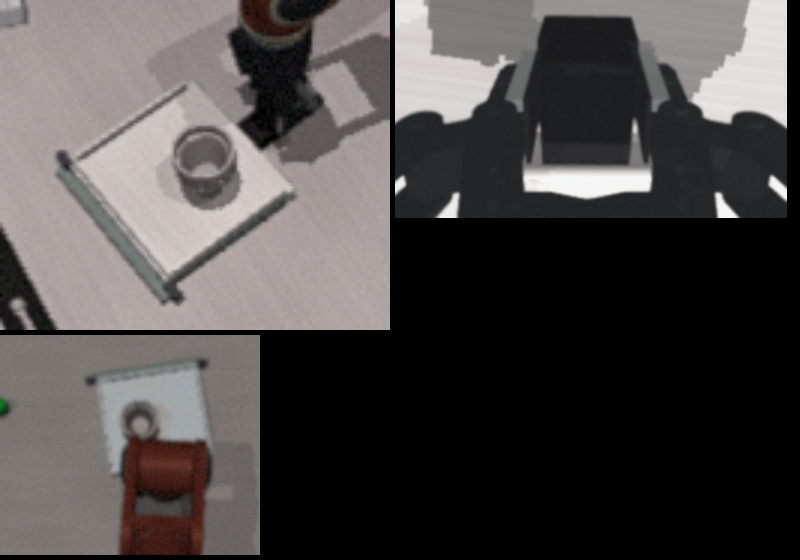

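The nested pair stands upright on the tray. The ramp runs straight under the lip with grip kept, and the lip edge at row 317 matches about 5 mm of lift. The wedge has not slipped in the grip, so I'm handing the job in.

```bash
python3 -c "
from plant import job_done
print(job_done())"
```

```text
the job is handed in; nothing more can be done
None
```

The loose cup is nested in the tray cup and released, and the wedge, still gripped, is about 48 mm under the middle of the lip, holding it up by about 5 mm; I handed the job in at about 24 s.

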